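# Lean the chopping board behind its stop to dry

## Task

Free the paddle-shaped chopping board that is wedged slantwise in the green sink caddy, and lean it to dry against the low brown-tiled splashback: handle up, its back resting on the splashback, the whole width of its foot on the worktop right up against the springy blue stop strip, on the side facing the tiles, pushing the strip back a little so that it bears on the foot. Set it down gently, never ramming it into the worktop, the stop or the tiles, and do not shift or tip the things standing around.

Things in the scene. Friction and masses are not known exactly. Their poses are not given: they have to be found in the camera images.
- board: wooden chopping board, 14 mm thick, 0.2 to 0.42 kg: a blade 150 wide x 170 mm high, and a handle tongue 70 mm wide from 170 to 230 mm above the foot. Origin: centre of the foot edge, mid-thickness; z runs up the board to the handle, x along its width, y out of its back face
- board_mid (a point): centre of the board, mid-thickness, 115 mm up from the foot; axes as the board's. In the caddy the board slopes 38 degrees from vertical: foot in the corner at the caddy's -y wall, under the lip; back on the top of the +y wall. Lifted straight up, the foot catches the lip: draw it out along its own slope (some 150 mm)
- board_foot (a point): front lower edge of the board: mid-width, on the face away from the board's +y, at the foot edge (7 mm from the origin towards -y); axes as the board's
- caddy: green plastic sink caddy, fixed, 208 (x) x 89 (y) x 95 mm high, walls 4 mm, floor 5 mm thick; along the top of its -y wall a white lip 4 mm thick (95 to 99 mm up) reaches 30 mm inwards. Origin: centre of its underside
- splash: low brown-tiled splashback, fixed, 320 mm long (x), 140 mm high, 24 mm thick. Origin: foot of the tiled face, mid-length; its y points into the wall; the foot stop and free worktop lie towards its -y. A board with its foot at the strip and its back on the splashback's top edge leans about 20 to 31 degrees
- stop: foot stop parallel to the splashback: two grey end blocks (20 x 64 x 16 mm, at x = +-142 mm), between them a blue strip 262 long, 16 wide, 14 high. Origin: on the worktop mid-way, 79 to 85 mm from the tiles. The strip's centre line rests up to 8 mm either side of it in y, not reported: feel or look. Pushed away from the tiles it yields up to 12 mm (0.6 N, plus 0.3 N per mm)
- tall_glass: clear tall glass, 54 mm wide, 105 mm high, loose; origin under its centre; on the open side of the foot stop
- frosted_glass: frosted glass, 56 mm wide, 100 mm high, loose; origin under its centre; beside the caddy's -y wall
- moka: aluminium stove-top coffee pot with black handle, about 95 mm wide, 171 mm high, loose; origin under its centre
- sticks: green glass cup with chopsticks, 84 mm wide, 200 mm high, loose; origin under its centre
- jar: amber jar with red cap, 66 mm wide, 110 mm high, loose; origin under its centre
- mug: blue mug, 80 mm wide, 90 mm high, loose; origin under its centre

How it is judged:
By the outcome, as a careful person would: the job done as asked, in the order asked, and still so for the second after the job is handed in, with the robot touching nothing.
It also fails if it takes over 45 s, if anything falls off the work surface, if the arm or the gripper's body presses on something with over 40 N, if the wrist force passes 120 N, or if a joint passes its speed limit or range.

## Robot

A 6-joint arm with a two-finger parallel gripper is mounted at the origin on the work surface. World frame = base frame: x ahead of the robot, y to its left, z up, the work surface at z = 0. Lengths are in mm, angles in rad, forces in N, time in s.
With the tool pointing down it reaches from about 300 to 775 mm from the base axis. Payload 14.6 kg.
Tool frame: the origin (TCP) lies on the front face of the gripper's body, between the roots of the fingers; the fingertips stand 97 mm ahead of it and the grasp point (between the pads) lies 78 mm ahead of it; z points along the fingers, y is the line along which they close (so a half turn about z gives the same grasp; the last joint's range is limited). The gripper opens to 94 mm and grips with 3 to 60 N. Pads are 16 mm wide; open, the fingers measure 119 mm over their backs; the gripper's body (75 mm by 177 mm) begins 78 mm behind the grasp point.
Start: joints at [-1.326, 0.3, 1.521, -0, 1.321, -0.067], TCP at [168.718, -523.473, 302.646] pointing down, gripper open.
Joint ranges: [-3.03, 3.03], [-0.79, 2.21], [0.23, 2.52], [-1.04, 4.18], [0, 3.07], [-2.55, 2.55]. Speed limits (rad/s): [2.22, 2.22, 2.57, 3.14, 3.14, 3.14].

## Interface

Orientations are given as [roll, pitch, yaw] about the fixed x, y, z axes, in that order (R = Rz(yaw) Ry(pitch) Rx(roll)).
In Python, from cell import * gives the robot as it stands.
- The arm moves only by the tool carry_out, never from a script. Its arguments are lists of equal length, an entry for each row: "slide": the shift along the world's x, y, z scaled (see below), a list of three; "dr": the turn, a rotation vector about the world's x, y, z scaled (see below), a list of three; "gripper": the opening in per cent of the stroke, from 0 (shut) to 100 (fully open). A call has 1 to 10 rows; each row is the pose to reach, as a shift and turn from the pose commanded when the call began, turning the shorter way round; what a row does not reach only later rows make up. The controller multiplies each number of a shift by 0.25 m and each number of a turn by 360 degrees. A row lasts 1/12 s, in which the tool goes at most 41.7 mm and 7.16 degrees, less where a joint would pass 70% of its speed; a pose out of reach is approached as far as the arm can. A call with a number of a shift or a turn outside -1 to 1 is refused whole. A call with a gripper value outside its range is refused whole. The fingers move at their own pace and stop on an object; "newtons" is the grip in N (left out, the last holds). Time passes only in rows, so rows that repeat a pose let the fingers close. It gives the time, the measured TCP pose, the force, the opening and the grip force at its end, in the units of the state.
- read_state(): the state, without advancing time (a new reading comes with each control period).
- camera(name): name is "side" or "top"; returns the picture (480x640x3 uint8, red, green, blue); there is no depth.
- camera_model(name): a dict with "vfov" (degrees; the focal length in pixels is half the picture's height over the tangent of half this angle, whatever the lens; pixels are square), "cx", "cy" (the principal point, pixels), "R" (3x3) and "t" (3): a world point X has camera coordinates R X + t. Camera axes: x right, y down, z forward; pixel columns grow to the right and rows downward; lengths in mm; the calibration is good to about 2 mm. A picture is of the moment at which its call begins. camera_model takes no time and is no camera call.
- sign_off(): hands the job in; it is judged then, once.
The state is a dict: "clock": time; "joints": joint angles; "qd": joint speeds; "effort": joint torques, N m; "eef_pos": TCP position; "eef_rot": TCP orientation; "wrist_force": force on the tool from outside, world axes, zero at the start; "moment": the same for the moment, N m; "finger_gap": finger opening in mm; "finger_force": force on a finger pad.
Only numpy, scipy, OpenCV 4.12 (cv2) and the standard library are available. Lean on these libraries where they do the work, as an engineer would, in place of code of your own. Each camera call takes 0.05 s, during which the arm holds its last target. There are 200 camera calls.

## Working session

There is one attempt and no reset: what is moved stays moved. The work goes in short steps, Python scripts to look and compute and a tool call to move; the robot and the scene stay as the last step left them, time stands still between calls to the robot, and variables do not carry over. Pictures are saved under pics/ and viewed, at most 10 in all, crops included, and the job is handed in when it is done.

Besides the shell and the picture viewer there is one more tool, called after ">>>" as name(argument=value, ...), one argument or row to a line, values as JSON. carry_out: Moves the arm, as the interface text tells. Its arguments: {"type":"object","properties":{"slide":{"type":"array","items":{"type":"array","items":{"type":"number","minimum":-1,"maximum":1}}},"dr":{"type":"array","items":{"type":"array","items":{"type":"number","minimum":-1,"maximum":1}}},"gripper":{"type":"array","items":{"type":"number"}},"newtons":{"type":"number"}},"required":["slide","dr","gripper"]}

```bash
mkdir -p pics
python3 - <<'E'
from cell import *
import cv2,numpy as np
s=read_state();print(s)
for n in("side","top"):
    cv2.imwrite(f"pics/{n}0.png",camera(n)[:,:,::-1]);m=camera_model(n);print(n,m)
E
```

```text
{'clock': 0.0, 'joints': array([-1.32558135e+00,  3.00507661e-01,  1.52157688e+00,  1.95022643e-05,
        1.32066263e+00, -6.66173496e-02]), 'qd': array([-0.00038591, -0.00011803, -0.00090337, -0.00057876, -0.00162779,
        0.00079249]), 'effort': array([ 2.26322649e-03, -5.31804550e+01, -3.52736878e+01,  7.08976644e-02,
        2.43814825e-02, -1.01739654e-04]), 'eef_pos': array([ 168.69896615, -523.3421286 ,  302.06797692]), 'eef_rot': array([-3.14044195e+00, -9.57021707e-05,  3.11827431e-01]), 'wrist_force': array([-0.18265682,  0.60462995,  0.49651154]), 'moment': array([-0.02812417, -0.00667077,  0.04744834]), 'finger_force': 0.0, 'finger_gap': 94.0245332000736}
side {'vfov': 51.80240075380266, 'cx': 323.2792546272571, 'cy': 239.98519483294538, 'R': array([[-0.9611221 , -0.27592354, -0.01051242],
       [-0.20290998,  0.73159125, -0.65084697],
       [ 0.18727479, -0.62341033, -0.75913616]]), 't': array([ 545.4843339 ,   95.95298567, 1146.19349605])}
top {'vfov': 47.81442546247292, 'cx': 314.1146323536702, 'cy': 244.252461431465, 'R': array([[ 0.09284584, -0.99566377,  0.00577091],
       [-0.97509758, -0.09209738, -0.2017493 ],
       [ 0.20140595,  0.01310439, -0.97942019]]), 't': array([  54.88294275,  540.19753699, 1084.70573729])}
```

View pics/top0.png

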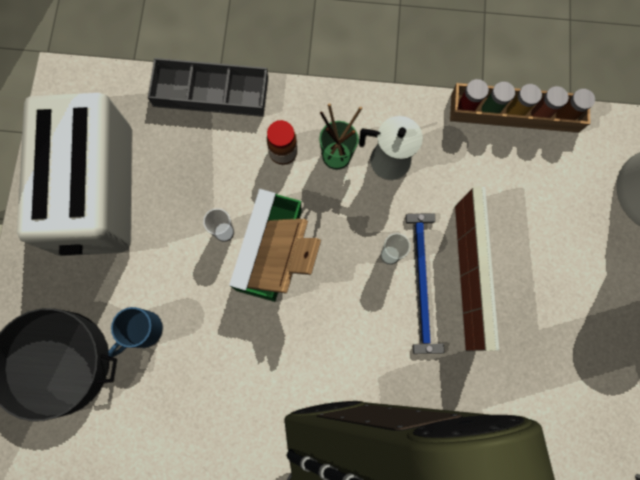

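View pics/side0.png

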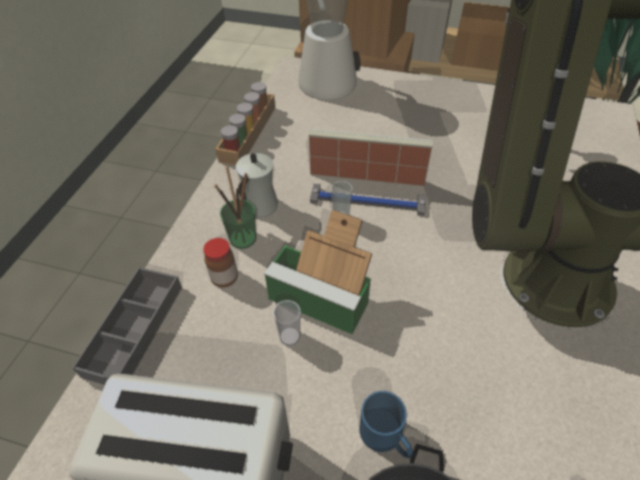

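The top view has the caddy's white lip at about (253,240) and the board handle at about (305,258). The blue strip runs (421,222)-(427,345), the tile face runs about (458,207)-(468,350), and the tall glass stands at (392,250). The caddy's +y and the tile wall's +y both point roughly along world -y, so the transfer needs only a small turn.

```bash
cat > h.py <<'E'
from cell import *
import cv2,numpy as np
def ray(n,p):
    m=camera_model(n);f=240/np.tan(np.radians(m["vfov"]/2));R=np.array(m["R"]);t=np.array(m["t"])
    p=np.atleast_2d(p).astype(float);d=np.c_[(p[:,0]-m["cx"])/f,(p[:,1]-m["cy"])/f,np.ones(len(p))]@R
    return -R.T@t,d
def onz(n,p,z):
    o,d=ray(n,p);return o+d*((z-o[2])/d[:,2])[:,None]
def proj(n,X):
    m=camera_model(n);f=240/np.tan(np.radians(m["vfov"]/2));c=np.atleast_2d(X)@np.array(m["R"]).T+np.array(m["t"])
    return np.c_[f*c[:,0]/c[:,2]+m["cx"],f*c[:,1]/c[:,2]+m["cy"]]
def blob(im,lo,hi,roi):
    h=cv2.cvtColor(im,cv2.COLOR_RGB2HSV);m=cv2.inRange(h,lo,hi);k=np.zeros_like(m);x0,y0,x1,y1=roi;k[y0:y1,x0:x1]=m[y0:y1,x0:x1]
    c=max(cv2.findContours(k,0,2)[0],key=cv2.contourArea);return c
def rect(c): return cv2.boxPoints(cv2.minAreaRect(c))
E
python3 - <<'E'
from h import *
np.set_printoptions(precision=1,suppress=True)
T=cv2.cvtColor(cv2.imread("pics/top0.png"),4);S=cv2.cvtColor(cv2.imread("pics/side0.png"),4)
def go(l,im,n,lo,hi,roi,z):
    c=blob(im,lo,hi,roi);q=rect(c);print(l,cv2.contourArea(c));print(np.c_[q,onz(n,q,z)])
hs=cv2.cvtColor(T,cv2.COLOR_RGB2HSV)
for l,p in dict(lip=(253,240),bd=(285,240),tile=(468,280),top=(485,270),blue=(424,280),wt=(350,300)).items(): print(l,hs[p[1],p[0]])
hs=cv2.cvtColor(S,cv2.COLOR_RGB2HSV)
for l,p in dict(lip=(310,283),bd=(330,260),tile=(368,162),top=(368,138),blue=(370,200),wt=(450,270)).items(): print('S',l,hs[p[1],p[0]])
go('blue',T,'top',(100,120,50),(130,255,255),(400,200,450,360),14)
go('blueS',S,'side',(100,100,50),(130,255,255),(310,180,430,220),14)
go('lip',T,'top',(90,0,120),(140,60,255),(225,180,280,300),99)
go('board',T,'top',(8,80,60),(20,200,255),(240,205,330,300),150)
go('tile',T,'top',(0,130,20),(12,255,140),(440,180,500,360),140)
z=np.hstack([cv2.resize(T[180:360,200:340],None,fx=2.8,fy=2.8,interpolation=2),cv2.resize(T[180:360,375:510],None,fx=2.8,fy=2.8,interpolation=2)])
cv2.imwrite("pics/z0.png",z[:,:,::-1]);print(z.shape)
E
```

```text
lip [ 96   6 206]
bd [ 16 127 145]
tile [  9 168  56]
top [ 30  35 194]
blue [111 200 138]
wt [ 25  31 200]
S lip [ 39   9 196]
S bd [ 16 105 158]
S tile [ 12  73 105]
S top [ 26  33 177]
S blue [112 138 122]
S wt [ 19  33 186]
blue 749.5
[[ 415.2  222.2  611.6 -111.5   14. ]
 [ 422.8  221.7  614.1 -128.1   14. ]
 [ 429.5  342.   354.7 -155.8   14. ]
 [ 421.9  342.4  352.4 -139.9   14. ]]
blueS 204.5
[[ 351.6  199.9  523.5 -118.5   14. ]
 [ 352.   195.6  526.2 -134.6   14. ]
 [ 416.2  202.4  357.7 -154.3   14. ]
 [ 415.7  206.8  356.4 -138.3   14. ]]
lip 1301.5
[[230.2 284.1 427.3 263.2  99. ]
 [259.8 189.1 628.7 227.   99. ]
 [274.  193.6 622.1 196.7  99. ]
 [244.5 288.6 421.1 233.9  99. ]]
board 3380.5
[[247.3 285.8 421.3 222.3 150. ]
 [271.5 207.9 577.4 193.5 150. ]
 [325.8 224.7 553.8  84.9 150. ]
 [301.7 302.6 399.2 116.8 150. ]]
tile 1114.5
[[ 454.4  193.2  644.5 -163.8  140. ]
 [ 471.4  191.9  650.4 -197.3  140. ]
 [ 477.4  271.9  490.6 -214.5  140. ]
 [ 460.5  273.2  485.  -182.   140. ]]
(504, 770, 3)
```

View pics/z0.png

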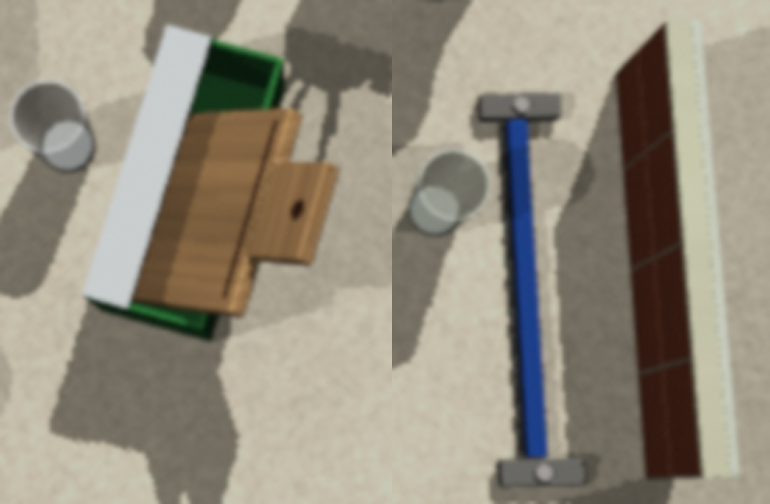

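The crop shows the lip's outer edge running (165,26)-(88,297). The handle tip's corners are at (338,165) and (310,264), and the tile top edge runs (667,22)-(701,476). I'll use these to build the caddy, board and splashback frames and check them against each other.

Run:
```python
from h import *
np.set_printoptions(precision=3,suppress=True)
L=lambda a:[(p[0]/2.8+200,p[1]/2.8+180) for p in a]
Rr=lambda a:[((p[0]-392)/2.8+375,p[1]/2.8+180) for p in a]
lip=np.array([[427.3,263.2],[628.7,227],[622.1,196.7],[421.1,233.9]])
x=-(lip[1]-lip[0]+lip[2]-lip[3]);x/=np.linalg.norm(x);y=np.array([-x[1],x[0]])
C=lip.mean(0)+y*(44.5-15);print('caddy',C,np.degrees(np.arctan2(x[1],x[0])))
X=np.r_[x,0];Y=np.r_[y,0];Z=np.array([0,0,1.])
a=np.radians(38);yb=np.cos(a)*Y-np.sin(a)*Z;zb=np.sin(a)*Y+np.cos(a)*Z
O=np.r_[C,0]-35*Y+9.3*Z
def pl(n,p,off):
    o,d=ray(n,p);P=o+d*(((O+off*yb-o)@yb)/(d@yb))[:,None];return np.c_[(P-O)@X,(P-O)@zb]
T=cv2.cvtColor(cv2.imread("pics/top0.png"),4);S=cv2.cvtColor(cv2.imread("pics/side0.png"),4)
print('handle tip back edge (x,s)',pl('top',L([(338,165),(310,264)]),7))
print('hole, blade shoulders',pl('top',L([(297,209),(280,112),(300,110),(226,298),(240,314)]),-7))
c=blob(S,(8,80,60),(20,200,255),(290,205,380,300));p=cv2.approxPolyDP(c,2.5,True)[:,0];print('side',np.c_[p,pl('side',p,-7)])
# splash
t=onz('top',Rr([(667,22),(701,476)]),140);b=onz('top',Rr([(617,75),(646,478)]),0);print('tile top',t,'bot',b)
print('tops side: ',onz('side',[(310,136),(431,147)],140), onz('side',[(309,179),(425,184)],0))
for q in (t,b):
  d=q[0]-q[1];print(np.degrees(np.arctan2(d[1],d[0])),np.linalg.norm(d))
```

```text
caddy [519.506 201.179] 169.66257918270693
handle tip back edge (x,s) [[-18.284 222.603]
 [ 51.121 222.778]]
hole, blade shoulders [[ 17.817 210.866]
 [-53.039 157.437]
 [-53.723 181.05 ]
 [ 83.263 158.388]
 [ 92.928 180.518]]
side [[332.    211.    -16.108 226.952]
 [323.    236.    -20.175 169.601]
 [307.    231.    -57.981 167.798]
 [296.    269.    -59.295  78.578]
 [358.    293.     88.523  79.707]
 [370.    256.     89.535 164.086]
 [354.    247.     51.574 170.342]
 [361.    221.     49.901 227.127]]
tile top [[ 659.107 -200.682  140.   ]
 [ 344.057 -234.041  140.   ]] bot [[ 659.262 -201.711    0.   ]
 [ 344.227 -236.457    0.   ]]
tops side:  [[ 657.429 -193.419  140.   ]
 [ 349.045 -231.087  140.   ]] [[ 661.092 -181.039    0.   ]
 [ 346.079 -246.468    0.   ]]
6.044222296975969 316.8112276926303
6.293898139975133 316.94492757633367
```

```bash
cat > geo.py <<'E'
from h import *
from scipy.spatial.transform import Rotation as Ro
np.set_printoptions(precision=4,suppress=True)
Z=np.array([0,0,1.])
def frame(deg): 
    a=np.radians(deg);return np.array([np.cos(a),np.sin(a),0]),np.array([-np.sin(a),np.cos(a),0])
def board(X,Y,lean):
    a=np.radians(lean);return np.c_[X,np.cos(a)*Y-np.sin(a)*Z,np.sin(a)*Y+np.cos(a)*Z]
cX,cY=frame(169.66);C=np.array([519.5,201.2,0]);B0=board(cX,cY,38);O0=C-35*cY+9.3*Z+16*cX
sX,sY=frame(186.15);P0=np.array([501.6,-218,0]);K0=np.array([483.2,-133.8,0])
M=np.diag([-1.,1,-1])       # tool axes in board axes
def tool(B,O,s): return O+B[:,2]*(s+78),B@M
def plan(p,R,pc=None,Rc=None):
    s=read_state()
    pc=s['eef_pos'] if pc is None else pc; Rc=Ro.from_euler('xyz',s['eef_rot']).as_matrix() if Rc is None else Rc
    v=Ro.from_matrix(R@Rc.T).as_rotvec(degrees=True);d=p-pc
    print('from',pc,'to',p,'d',d,'slide',d/250,'dr',v/360,'deg',np.linalg.norm(v),'rows',np.linalg.norm(d)/41.7)
E
python3 - <<'E'
from geo import *
plan(*tool(B0,O0,203+110));plan(*tool(B0,O0,203))
print(B0[:,2],onz('top',[(390.4,255)],0))
E
```

```text
from [ 168.6751 -523.3616  302.1596] to [466.8347   1.6891 317.4122] d [298.1596 525.0507  15.2526] slide [1.1926 2.1002 0.061 ] dr [ 0.1062  0.007  -0.0754] deg 46.96330526584288 rows 14.484294056737431
from [ 168.6751 -523.3616  302.1596] to [478.9902  68.3121 230.731 ] d [310.3151 591.6736 -71.4286] slide [ 1.2413  2.3667 -0.2857] dr [ 0.1062  0.007  -0.0754] deg 46.96330526584288 rows 16.113166614308444
[-0.1105 -0.6057  0.788 ] [[535.7357 -63.5753   0.    ]]
```

>>> carry_out(
  slide=[
    [0.15, 0.24, 0.05],
    [0.3, 0.48, 0.1],
    [0.42, 0.68, 0.14],
    [0.54, 0.9, 0.16],
    [0.6, 1.0, 0.16],
    [0.6, 1.0, 0.16],
    [0.6, 1.0, 0.16],
    [0.6, 1.0, 0.16],
  ],
  dr=[
    [0, 0, 0],
    [0.01, 0.001, -0.008],
    [0.02, 0.0013, -0.015],
    [0.03, 0.002, -0.022],
    [0.04, 0.003, -0.03],
    [0.05, 0.0033, -0.0355],
    [0.05, 0.0033, -0.0355],
    [0.05, 0.0033, -0.0355],
  ],
  gripper=[100, 100, 100, 100, 100, 100, 100, 100],
)

```text
clock: 0.77
eef_pos: [320.7, -269.5, 343.2]
eef_rot: [-2.829, -0.042, 0.084]
wrist_force: [-0.5, -0.3, 1.4]
finger_gap: 94.1
finger_force: 0.0
```

Run:
```python
from geo import *
plan(*tool(B0,O0,203+110))
```

```text
from [ 320.6885 -269.5256  343.2444] to [466.8347   1.6891 317.4122] d [146.1462 271.2147 -25.8322] slide [ 0.5846  1.0849 -0.1033] dr [ 0.0562  0.0039 -0.0404] deg 24.979184503370405 rows 7.414045504344197
```

>>> carry_out(
  slide=[
    [0.08, 0.14, 0],
    [0.16, 0.28, 0],
    [0.24, 0.42, 0],
    [0.32, 0.56, -0.01],
    [0.4, 0.7, -0.03],
    [0.47, 0.84, -0.06],
    [0.53, 0.95, -0.08],
    [0.58, 1.0, -0.1],
    [0.585, 1.0, -0.1],
    [0.585, 1.0, -0.1],
  ],
  dr=[
    [0.008, 0.0005, -0.006],
    [0.016, 0.001, -0.011],
    [0.024, 0.0016, -0.017],
    [0.032, 0.0022, -0.023],
    [0.04, 0.003, -0.029],
    [0.048, 0.0033, -0.0345],
    [0.056, 0.0039, -0.04],
    [0.0562, 0.0039, -0.0404],
    [0.0562, 0.0039, -0.0404],
    [0.0562, 0.0039, -0.0404],
  ],
  gripper=[100, 100, 100, 100, 100, 100, 100, 100, 100, 100],
)

```text
clock: 1.6
eef_pos: [465.0, -23.4, 317.2]
eef_rot: [-2.48, 0.003, -0.181]
wrist_force: [-0.0, 0.7, 0.5]
finger_gap: 94.0
finger_force: 0.0
```

Run:
```python
from geo import *
plan(*tool(B0,O0,203+110));plan(*tool(B0,O0,203))
for n in("side","top"):
    im=camera(n)
    for s in (0,115,170,203,230):
        q=proj(n,O0+B0[:,2]*s)[0];cv2.circle(im,(int(q[0]+.5),int(q[1]+.5)),1,(255,0,0),-1)
    globals()[n]=im
z=np.hstack([cv2.resize(top[160:340,210:410],(400,360)),cv2.resize(side[120:300,210:410],(400,360))])
cv2.imwrite("pics/p1.png",z[:,:,::-1])
```

```text
from [464.9633 -23.3718 317.2316] to [466.8347   1.6891 317.4122] d [ 1.8714 25.061   0.1806] slide [0.0075 0.1002 0.0007] dr [ 0.0002 -0.0004  0.0001] deg 0.18005006655948053 rows 0.6026708934209194
from [464.9633 -23.3718 317.2316] to [478.9902  68.3121 230.731 ] d [ 14.0269  91.6839 -86.5006] slide [ 0.0561  0.3667 -0.346 ] dr [ 0.0002 -0.0004  0.0001] deg 0.18005006655948053 rows 3.0414099163593202
```

View pics/p1.png

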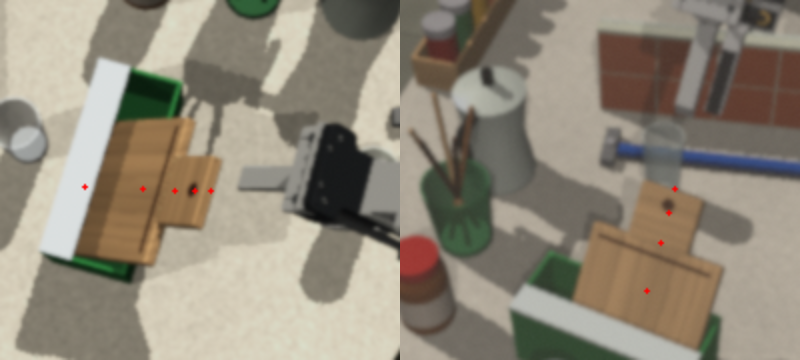

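The projected centreline sits on the board, with the handle tip at (211,190), and the jaws line up with the handle. Next I go in along the slope and close.

>>> carry_out(
  slide=[
    [0.0075, 0.1, 0],
    [0.0075, 0.1, 0],
    [0.022, 0.18, -0.105],
    [0.037, 0.26, -0.21],
    [0.048, 0.32, -0.285],
    [0.056, 0.367, -0.346],
    [0.056, 0.367, -0.346],
    [0.056, 0.367, -0.346],
    [0.056, 0.367, -0.346],
  ],
  dr=[
    [0, 0, 0],
    [0, 0, 0],
    [0, 0, 0],
    [0, 0, 0],
    [0, 0, 0],
    [0, 0, 0],
    [0, 0, 0],
    [0, 0, 0],
    [0, 0, 0],
  ],
  gripper=[100, 100, 100, 100, 100, 100, 100, 100, 100],
)

```text
clock: 2.45
eef_pos: [479.3, 67.2, 232.3]
eef_rot: [-2.48, 0.0, -0.184]
wrist_force: [0.1, -1.3, 0.7]
finger_gap: 93.8
finger_force: 0.0
```

>>> carry_out(
  slide=[
    [0, 0, 0],
    [0, 0, 0],
    [0, 0, 0],
    [0, 0, 0],
    [0, 0, 0],
    [0, 0, 0],
    [0, 0, 0],
    [0, 0, 0],
    [0, 0, 0],
    [0, 0, 0],
  ],
  dr=[
    [0, 0, 0],
    [0, 0, 0],
    [0, 0, 0],
    [0, 0, 0],
    [0, 0, 0],
    [0, 0, 0],
    [0, 0, 0],
    [0, 0, 0],
    [0, 0, 0],
    [0, 0, 0],
  ],
  gripper=[20, 20, 20, 20, 20, 20, 20, 20, 20, 20],
  newtons=30,
)

```text
clock: 3.28
eef_pos: [479.0, 68.3, 231.1]
eef_rot: [-2.48, 0.002, -0.183]
wrist_force: [0.1, 0.1, 0.1]
finger_gap: 30.8
finger_force: 0.0
```

>>> carry_out(
  slide=[
    [0, 0, 0],
    [0, 0, 0],
    [0, 0, 0],
    [0, 0, 0],
    [0, 0, 0],
    [0, 0, 0],
  ],
  dr=[
    [0, 0, 0],
    [0, 0, 0],
    [0, 0, 0],
    [0, 0, 0],
    [0, 0, 0],
    [0, 0, 0],
  ],
  gripper=[0, 0, 0, 0, 0, 0],
  newtons=30,
)

```text
clock: 3.78
eef_pos: [479.1, 68.8, 231.5]
eef_rot: [-2.478, 0.002, -0.183]
wrist_force: [1.2, 6.0, 1.7]
finger_gap: 14.1
finger_force: 30.0
```

Run:
```python
from geo import *
plan(*tool(B0,O0,203+165))
```

```text
from [479.0687  68.7737 231.5404] to [460.757  -31.6223 360.7528] d [ -18.3118 -100.396   129.2124] slide [-0.0732 -0.4016  0.5168] dr [-0.0001 -0.0002  0.0004] deg 0.1625333765069635 rows 3.9485068985477088
```

>>> carry_out(
  slide=[
    [-0.009, -0.05, 0.065],
    [-0.018, -0.1, 0.13],
    [-0.027, -0.15, 0.194],
    [-0.037, -0.2, 0.258],
    [-0.046, -0.25, 0.323],
    [-0.055, -0.3, 0.387],
    [-0.064, -0.35, 0.452],
    [-0.073, -0.4, 0.517],
    [-0.073, -0.4, 0.55],
    [-0.073, -0.4, 0.55],
  ],
  dr=[
    [0, 0, 0],
    [0, 0, 0],
    [0, 0, 0],
    [0, 0, 0],
    [0, 0, 0],
    [0, 0, 0],
    [0, 0, 0],
    [0, 0, 0],
    [0, 0, 0],
    [0, 0, 0],
  ],
  gripper=[0, 0, 0, 0, 0, 0, 0, 0, 0, 0],
  newtons=40,
)

```text
clock: 4.62
eef_pos: [460.9, -32.0, 369.9]
eef_rot: [-2.48, -0.0, -0.184]
wrist_force: [0.3, 0.5, -3.3]
finger_gap: 13.8
finger_force: 40.0
```

```bash
cat >> geo.py <<'E'
def target(d_f,lean,zf=0.,x=0.):
    "front foot corner d_f mm from tiles, back foot corner zf above the worktop"
    B=board(sX,sY,lean);a=np.radians(lean)
    xs=(K0-P0)@sX+x
    O=P0+xs*sX+(-d_f+7*np.cos(a))*sY+(7*np.sin(a)+zf)*Z
    return B,O
E
python3 - <<'E'
from geo import *
B,O=target(72,25,130);plan(*tool(B,O,203))
B,O=target(72,25,15);plan(*tool(B,O,203))
cv2.imwrite("pics/side2.png",camera("side")[:,:,::-1])
E
```

```text
from [460.9366 -31.9595 369.8528] to [ 498.0684 -271.7878  387.6308] d [  37.1318 -239.8283   17.778 ] slide [ 0.1485 -0.9593  0.0711] dr [-0.0359  0.0015  0.0462] deg 21.073289194485724 rows 5.835396651092752
from [460.9366 -31.9595 369.8528] to [ 498.0684 -271.7878  272.6308] d [  37.1318 -239.8283  -97.222 ] slide [ 0.1485 -0.9593 -0.3889] dr [-0.0359  0.0015  0.0462] deg 21.073289194485724 rows 6.2694352958433175
```

View pics/side2.png

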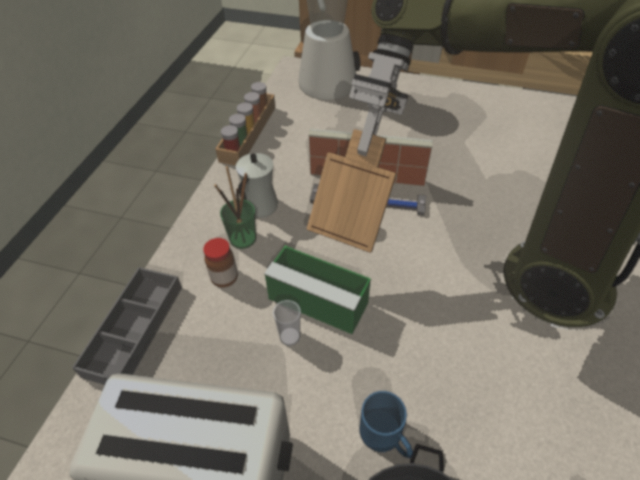

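The board is out of the caddy and hangs straight in the jaws, with its foot edge at about (310-372, 225-248), clear of the caddy and glasses. I carry it over and check it above the slot.

Run:
```python
from geo import *
B,O=target(71,17,130);plan(*tool(B,O,203))
```

```text
from [460.7958 -31.5246 368.584 ] to [ 494.2921 -236.7413  400.7682] d [  33.4963 -205.2168   32.1842] slide [ 0.134  -0.8209  0.1287] dr [-0.0583  0.002   0.0458] deg 26.691029292986595 rows 5.045768182078974
```

>>> carry_out(
  slide=[
    [0.0, -0.03, 0.07],
    [0.02, -0.13, 0.13],
    [0.04, -0.25, 0.14],
    [0.06, -0.37, 0.14],
    [0.08, -0.5, 0.13],
    [0.1, -0.62, 0.13],
    [0.12, -0.73, 0.13],
    [0.134, -0.82, 0.129],
    [0.134, -0.821, 0.129],
    [0.134, -0.821, 0.129],
  ],
  dr=[
    [0, 0, 0],
    [-0.006, 0.0002, 0.005],
    [-0.015, 0.0005, 0.012],
    [-0.025, 0.0009, 0.02],
    [-0.034, 0.0012, 0.027],
    [-0.044, 0.0015, 0.035],
    [-0.052, 0.0018, 0.041],
    [-0.0583, 0.002, 0.0458],
    [-0.0583, 0.002, 0.0458],
    [-0.0583, 0.002, 0.0458],
  ],
  gripper=[0, 0, 0, 0, 0, 0, 0, 0, 0, 0],
)

```text
clock: 5.5
eef_pos: [494.7, -236.7, 399.1]
eef_rot: [-2.843, 0.002, 0.108]
wrist_force: [-0.5, -0.2, -3.5]
finger_gap: 14.1
finger_force: 40.0
```

Run:
```python
from geo import *
B,O=target(71,17,130);plan(*tool(B,O,203));B,O=target(71,17,25);plan(*tool(B,O,203))
for n in("side","top"):
    im=camera(n);cv2.imwrite(f"pics/{n}3.png",im[:,:,::-1])
    globals()[n]=im
S=side
B,O=target(71,17,130)
E=[O+x*B[:,0]+s*B[:,2]-7*B[:,1] for x in(-75,75) for s in(0,170)]
for q in proj('side',E): print(q);cv2.circle(side,(int(q[0]+.5),int(q[1]+.5)),1,(255,0,0),-1)
z=np.hstack([cv2.resize(top[160:360,310:510],(400,400)),cv2.resize(side[80:280,250:450],(400,400))])
cv2.imwrite("pics/p3.png",z[:,:,::-1])
```

```text
from [ 494.6634 -236.747   399.1006] to [ 494.2921 -236.7413  400.7682] d [-0.3713  0.0057  1.6676] slide [-0.0015  0.      0.0067] dr [-0.0003 -0.0004 -0.    ] deg 0.18159030223708175 rows 0.040970699567188636
from [ 494.6634 -236.747   399.1006] to [ 494.2921 -236.7413  295.7682] d [  -0.3713    0.0057 -103.3324] slide [-0.0015  0.     -0.4133] dr [-0.0003 -0.0004 -0.    ] deg 0.18159030223708175 rows 2.478010224433146
[341.3474 157.0536]
[345.7318  88.6772]
[401.5388 163.339 ]
[410.885   94.3869]
```

View pics/p3.png

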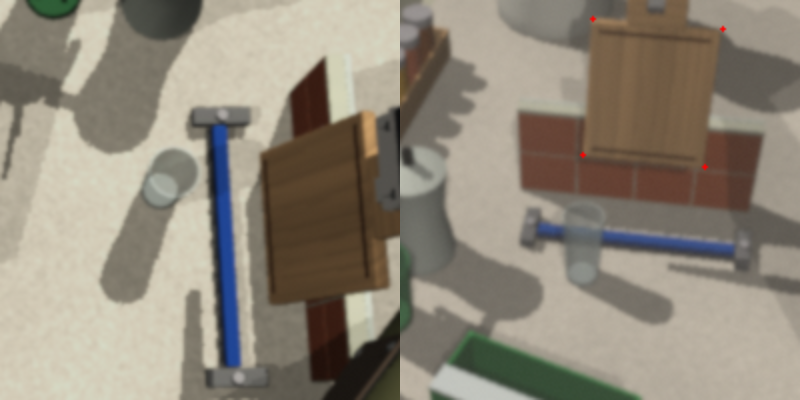

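The board hangs over the slot as predicted: its red-marked corners are within about 2 px, and its foot edge is at (441,236)-(445,311) in the top view. Now I lower it to just above strip height and measure the foot against the strip.

>>> carry_out(
  slide=[
    [0, 0, -0.07],
    [0, 0, -0.14],
    [0, 0, -0.21],
    [0, 0, -0.28],
    [0, 0, -0.34],
    [0, 0, -0.39],
    [0, 0, -0.41],
    [0, 0, -0.41],
  ],
  dr=[
    [0, 0, 0],
    [0, 0, 0],
    [0, 0, 0],
    [0, 0, 0],
    [0, 0, 0],
    [0, 0, 0],
    [0, 0, 0],
    [0, 0, 0],
  ],
  gripper=[0, 0, 0, 0, 0, 0, 0, 0],
)

```text
clock: 6.27
eef_pos: [494.1, -236.1, 297.4]
eef_rot: [-2.843, 0.002, 0.108]
wrist_force: [-0.0, -0.3, -3.1]
finger_gap: 14.1
finger_force: 40.0
```

Run:
```python
from geo import *
print(onz('top',[(441,236.5),(445.5,311.5)],133)-P0, [ (q-P0)@sY for q in onz('top',[(441,236.5),(445.5,311.5)],133)])
B,O=target(71,17,25);plan(*tool(B,O,203));
im=camera('top');si=camera('side')
for x in (-75,0,75):
  for q in proj('top',[O+x*B[:,0]-7*B[:,1],P0+((K0-P0)@sX+x)*sX-77.7*sY+14*Z]): cv2.circle(im,(int(q[0]+.5),int(q[1]+.5)),0,(255,0,0),-1);print(q)
z=np.hstack([cv2.resize(im[200:350,400:500],(400,600)),cv2.resize(si[120:220,300:433],(400,300),interpolation=2).repeat(2,0)])
cv2.imwrite("pics/p4.png",z[:,:,::-1])
```

```text
[[ 53.9996  75.144  133.    ]
 [-92.0103  59.8587 133.    ]] [np.float64(-68.9264479645129), np.float64(-69.37146069677738)]
from [ 494.0534 -236.0908  297.4253] to [ 494.2921 -236.7413  295.7682] d [ 0.2387 -0.6505 -1.657 ] slide [ 0.001  -0.0026 -0.0066] dr [-0.0002 -0.0003 -0.0001] deg 0.1493005687843683 rows 0.04307187090157348
[428.5831 245.1073]
[424.0477 246.5313]
[430.5921 279.6415]
[425.9725 280.648 ]
[432.6545 315.0946]
[427.9479 315.661 ]
```

View pics/p4.png

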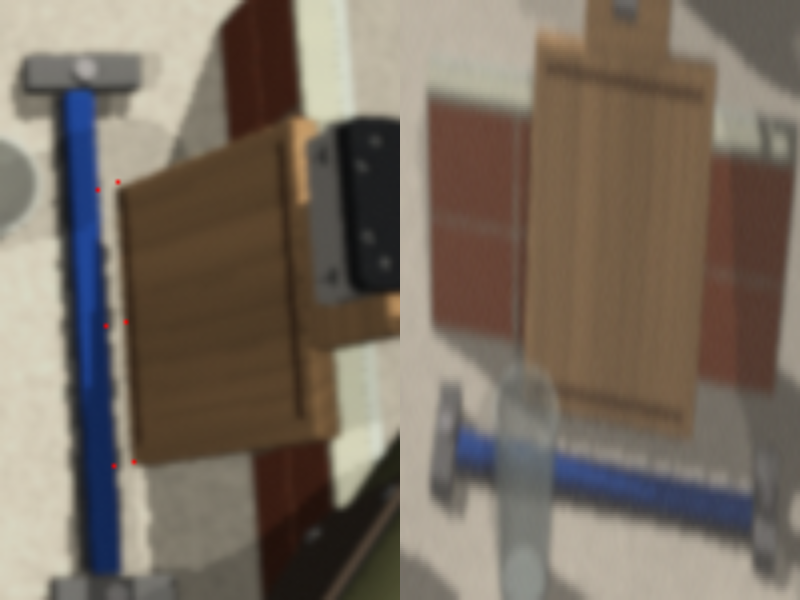

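The foot edge is parallel to the strip and clearly on the tile side, with the red-marked gap at about 20 px zoomed (~9 mm). I lower it in small steps until it touches.

>>> carry_out(
  slide=[
    [0, 0, -0.03],
    [0, 0, -0.05],
    [0, 0, -0.065],
    [0, 0, -0.072],
    [0, 0, -0.072],
  ],
  dr=[
    [0, 0, 0],
    [0, 0, 0],
    [0, 0, 0],
    [0, 0, 0],
    [0, 0, 0],
  ],
  gripper=[0, 0, 0, 0, 0],
)

```text
clock: 6.78
eef_pos: [494.1, -236.9, 279.9]
eef_rot: [-2.844, 0.001, 0.107]
wrist_force: [-0.0, 0.2, -2.7]
finger_gap: 13.9
finger_force: 40.0
```

>>> carry_out(
  slide=[
    [0, 0, -0.004],
    [0, 0, -0.008],
    [0, 0, -0.008],
  ],
  dr=[
    [0, 0, 0],
    [0, 0, 0],
    [0, 0, 0],
  ],
  gripper=[0, 0, 0],
)

```text
clock: 7.03
eef_pos: [494.2, -237.0, 278.4]
eef_rot: [-2.845, 0.0, 0.107]
wrist_force: [0.5, -0.8, -2.5]
finger_gap: 13.4
finger_force: 40.0
```

>>> carry_out(
  slide=[
    [0, 0, -0.004],
    [0, 0, -0.008],
    [0, 0, -0.008],
  ],
  dr=[
    [0, 0, 0],
    [0, 0, 0],
    [0, 0, 0],
  ],
  gripper=[0, 0, 0],
)

```text
clock: 7.28
eef_pos: [494.2, -237.0, 276.2]
eef_rot: [-2.845, 0.001, 0.108]
wrist_force: [0.2, -1.3, -2.4]
finger_gap: 13.9
finger_force: 40.0
```

>>> carry_out(
  slide=[
    [0, 0, -0.004],
    [0, 0, -0.007],
    [0, 0, -0.007],
  ],
  dr=[
    [0, 0, 0],
    [0, 0, 0],
    [0, 0, 0],
  ],
  gripper=[0, 0, 0],
)

```text
clock: 7.53
eef_pos: [494.2, -236.9, 274.5]
eef_rot: [-2.845, 0.001, 0.108]
wrist_force: [-0.0, -0.3, -2.6]
finger_gap: 13.8
finger_force: 40.0
```

>>> carry_out(
  slide=[
    [0, 0, -0.003],
    [0, 0, -0.005],
    [0, 0, -0.005],
  ],
  dr=[
    [0, 0, 0],
    [0, 0, 0],
    [0, 0, 0],
  ],
  gripper=[0, 0, 0],
)

```text
clock: 7.78
eef_pos: [494.2, -237.0, 273.3]
eef_rot: [-2.845, 0.001, 0.108]
wrist_force: [-0.8, -1.0, -3.1]
finger_gap: 13.7
finger_force: 40.0
```

>>> carry_out(
  slide=[
    [0, 0, -0.003],
    [0, 0, -0.005],
    [0, 0, -0.005],
  ],
  dr=[
    [0, 0, 0],
    [0, 0, 0],
    [0, 0, 0],
  ],
  gripper=[0, 0, 0],
)

```text
clock: 8.03
eef_pos: [494.2, -237.0, 272.0]
eef_rot: [-2.845, 0.001, 0.108]
wrist_force: [0.6, -0.3, -3.2]
finger_gap: 13.8
finger_force: 40.0
```

>>> carry_out(
  slide=[
    [0, 0, -0.003],
    [0, 0, -0.004],
    [0, 0, -0.004],
  ],
  dr=[
    [0, 0, 0],
    [0, 0, 0],
    [0, 0, 0],
  ],
  gripper=[0, 0, 0],
)

```text
clock: 8.28
eef_pos: [494.2, -237.0, 271.8]
eef_rot: [-2.845, -0.0, 0.108]
wrist_force: [-0.9, -0.5, 4.1]
finger_gap: 13.8
finger_force: 40.0
```

>>> carry_out(
  slide=[
    [0, 0, -0.002],
    [0, 0, -0.004],
    [0, 0, -0.004],
  ],
  dr=[
    [0, 0, 0],
    [0, 0, 0],
    [0, 0, 0],
  ],
  gripper=[0, 0, 0],
)

```text
clock: 8.53
eef_pos: [494.3, -237.1, 271.7]
eef_rot: [-2.845, -0.001, 0.108]
wrist_force: [-2.9, -0.6, 12.9]
finger_gap: 13.6
finger_force: 40.0
```

>>> carry_out(
  slide=[
    [0, 0, -0.002],
    [0, 0, -0.004],
    [0, 0, -0.004],
  ],
  dr=[
    [0, 0, 0],
    [0, 0, 0],
    [0, 0, 0],
  ],
  gripper=[0, 0, 0],
)

```text
clock: 8.78
eef_pos: [494.4, -237.3, 271.6]
eef_rot: [-2.846, -0.002, 0.107]
wrist_force: [-4.4, -2.1, 21.7]
finger_gap: 13.7
finger_force: 40.0
```

>>> carry_out(
  slide=[
    [0, 0, 0.008],
    [0, 0, 0.014],
    [-0.001, 0.008, 0.014],
    [-0.002, 0.016, 0.014],
    [-0.002, 0.02, 0.014],
    [-0.002, 0.02, 0.014],
  ],
  dr=[
    [0, 0, 0],
    [0, 0, 0],
    [0, 0, 0],
    [0, 0, 0],
    [0, 0, 0],
    [0, 0, 0],
  ],
  gripper=[0, 0, 0, 0, 0, 0],
)

```text
clock: 9.28
eef_pos: [493.7, -231.8, 272.4]
eef_rot: [-2.845, 0.001, 0.108]
wrist_force: [-0.1, -0.4, -3.3]
finger_gap: 13.6
finger_force: 40.0
```

Run:
```python
from geo import *
import time
s=[read_state()['wrist_force'] for _ in range(1)];print(s,[read_state()['moment']])
im=camera('top');cv2.imwrite('pics/t5.png',im[:,:,::-1])
c=blob(im,(100,120,50),(130,255,255),(400,200,450,360));q=rect(c);w=onz('top',q,14);print(w);m=w.mean(0)
print('strip centre from tiles',(m-P0)@sY)
```

```text
[array([-0.0761, -0.4034, -3.2781])] [array([-0.79  , -0.0673,  0.1132])]
[[ 611.2574 -109.7315   14.    ]
 [ 613.9786 -127.1809   14.    ]
 [ 353.2684 -155.9145   14.    ]
 [ 350.7345 -139.2311   14.    ]]
strip centre from tiles -86.56299409691452
```

>>> carry_out(
  slide=[
    [-0.0005, 0.005, 0],
    [-0.001, 0.01, 0],
    [-0.001, 0.01, 0],
    [-0.001, 0.01, 0],
  ],
  dr=[
    [0, 0, 0],
    [0, 0, 0],
    [0, 0, 0],
    [0, 0, 0],
  ],
  gripper=[0, 0, 0, 0],
)

```text
clock: 9.67
eef_pos: [493.4, -229.5, 272.6]
eef_rot: [-2.845, 0.001, 0.108]
wrist_force: [-0.0, -1.3, -3.5]
finger_gap: 13.7
finger_force: 40.0
```

```bash
cat > m.py <<'E'
from geo import *
s=read_state();print(s['wrist_force'],s['moment'],s['eef_pos'])
im=camera('top')
c=blob(im,(100,120,50),(130,255,255),(400,200,450,360));w=onz('top',rect(c),14);m=w.mean(0)
print('strip centre from tiles',(m-P0)@sY)
E
python3 m.py
```

```text
[-0.0015 -1.3121 -3.5171] [-1.0024 -0.0026  0.2138] [ 493.4478 -229.4809  272.6115]
strip centre from tiles -88.52889093244231
```

>>> carry_out(
  slide=[
    [-0.0005, 0.005, 0],
    [-0.001, 0.01, 0],
    [-0.001, 0.01, 0],
    [-0.001, 0.01, 0],
  ],
  dr=[
    [0, 0, 0],
    [0, 0, 0],
    [0, 0, 0],
    [0, 0, 0],
  ],
  gripper=[0, 0, 0, 0],
)

```text
clock: 10.05
eef_pos: [493.2, -227.0, 272.6]
eef_rot: [-2.845, 0.001, 0.108]
wrist_force: [0.6, -2.7, -3.9]
finger_gap: 13.6
finger_force: 40.0
```

```bash
python3 m.py
```

```text
[ 0.6499 -2.6593 -3.8841] [-1.3575  0.0429  0.2525] [ 493.1918 -226.9729  272.6293]
strip centre from tiles -90.55819780963394
```

>>> carry_out(
  slide=[
    [-0.0005, 0.005, 0],
    [-0.001, 0.01, 0],
    [-0.001, 0.01, 0],
    [-0.001, 0.01, 0],
  ],
  dr=[
    [0, 0, 0],
    [0, 0, 0],
    [0, 0, 0],
    [0, 0, 0],
  ],
  gripper=[0, 0, 0, 0],
)

```text
clock: 10.43
eef_pos: [492.9, -224.4, 272.6]
eef_rot: [-2.845, 0.001, 0.108]
wrist_force: [-0.4, -3.5, -3.5]
finger_gap: 13.8
finger_force: 40.0
```

```bash
python3 m.py
```

```text
[-0.4005 -3.531  -3.4931] [-1.6321  0.1308  0.2395] [ 492.9481 -224.4453  272.6436]
strip centre from tiles -92.87443330207363
```

The strip has yielded about 7 mm and pushes back with about 3 N, so contact is confirmed. I'll back off to about a 4 mm push and tilt the board towards the splashback.

Run:
```python
from geo import *
for d,l in((80.3,21),(80.3,24),(80.3,25),(80.3,26),(80.3,27)):
    B,O=target(d,l,1.8);plan(*tool(B,O,203))
```

```text
from [ 492.9517 -224.4939  272.6569] to [ 495.2655 -245.7749  266.6447] d [  2.3138 -21.281   -6.0123] slide [ 0.0093 -0.0851 -0.024 ] dr [ 0.0111  0.0011 -0.    ] deg 4.003659730231134 rows 0.5332062505138189
from [ 492.9517 -224.4939  272.6569] to [ 496.7066 -259.1489  261.3534] d [  3.7548 -34.6549 -11.3035] slide [ 0.015  -0.1386 -0.0452] dr [ 0.0194  0.002  -0.    ] deg 7.003601418413504 rows 0.8787695627530878
from [ 492.9517 -224.4939  272.6569] to [ 497.1793 -263.5356  259.4308] d [  4.2275 -39.0416 -13.2261] slide [ 0.0169 -0.1562 -0.0529] dr [ 0.0221  0.0023 -0.    ] deg 8.003591688409252 rows 0.9937004621781107
from [ 492.9517 -224.4939  272.6569] to [ 497.6478 -267.8843  257.4297] d [  4.6961 -43.3904 -15.2272] slide [ 0.0188 -0.1736 -0.0609] dr [ 0.0249  0.0026 -0.    ] deg 9.003584116680106 rows 1.1084869814569076
from [ 492.9517 -224.4939  272.6569] to [ 498.1122 -272.1939  255.3508] d [  5.1605 -47.7    -17.3062] slide [ 0.0206 -0.1908 -0.0692] dr [ 0.0276  0.0029 -0.0001] deg 10.00357805597862 rows 1.2231211595810954
```

>>> carry_out(
  slide=[
    [0, -0.012, 0.002],
    [0.004, -0.035, -0.005],
    [0.007, -0.06, -0.014],
    [0.0093, -0.085, -0.023],
    [0.012, -0.112, -0.033],
    [0.015, -0.1386, -0.044],
    [0.015, -0.1386, -0.0445],
    [0.015, -0.1386, -0.0445],
  ],
  dr=[
    [0, 0, 0],
    [0.0035, 0.0003, 0],
    [0.007, 0.0007, 0],
    [0.0111, 0.0011, 0],
    [0.0152, 0.0015, 0],
    [0.0194, 0.002, 0],
    [0.0194, 0.002, 0],
    [0.0194, 0.002, 0],
  ],
  gripper=[0, 0, 0, 0, 0, 0, 0, 0],
)

```text
clock: 11.15
eef_pos: [496.6, -259.8, 260.9]
eef_rot: [-2.721, 0.001, 0.107]
wrist_force: [-0.4, -2.3, -3.7]
finger_gap: 13.4
finger_force: 40.0
```

```bash
python3 m.py;python3 - <<'E'
from geo import *
for d,l in((80.3,25),(80.3,26),(80.3,27)):
    B,O=target(d,l,1.8);plan(*tool(B,O,203))
si=camera('side');tp=camera('top')
z=np.hstack([cv2.resize(tp[200:350,400:500],(400,600)),cv2.resize(si[100:220,300:440],(400,343),interpolation=2)[:, :].repeat(2,0)[:600]])
cv2.imwrite("pics/p6.png",z[:,:,::-1])
E
```

```text
[-0.3823 -2.2669 -3.6985] [-1.4723 -0.1117  0.1964] [ 496.6488 -259.8273  260.9144]
strip centre from tiles -89.74758389643874
from [ 496.6838 -259.4264  261.1895] to [ 497.1793 -263.5356  259.4308] d [ 0.4954 -4.1092 -1.7587] slide [ 0.002  -0.0164 -0.007 ] dr [0.0026 0.0002 0.    ] deg 0.9526125418812051 rows 0.10784336263768834
from [ 496.6838 -259.4264  261.1895] to [ 497.6478 -267.8843  257.4297] d [ 0.964  -8.458  -3.7597] slide [ 0.0039 -0.0338 -0.015 ] dr [0.0054 0.0005 0.    ] deg 1.9524661683089481 rows 0.22316618929907994
from [ 496.6838 -259.4264  261.1895] to [ 498.1122 -272.1939  255.3508] d [  1.4284 -12.7675  -5.8387] slide [ 0.0057 -0.0511 -0.0234] dr [0.0082 0.0008 0.    ] deg 2.952418939478282 rows 0.3384108123795081
```

View pics/p6.png

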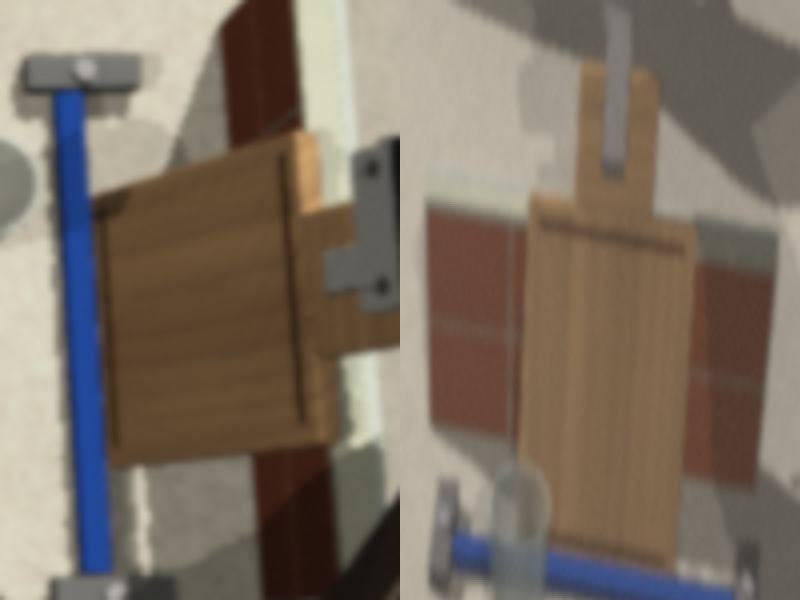

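The foot lies flat against the strip over its whole width, from (95,195) to (110,465) zoomed, with the strip pushed about 4 mm. I tilt on in half-degree steps until the tiles are felt.

>>> carry_out(
  slide=[
    [0.001, -0.008, -0.003],
    [0.002, -0.0164, -0.007],
    [0.002, -0.0164, -0.007],
    [0.002, -0.0164, -0.007],
  ],
  dr=[
    [0.0013, 0.0001, 0],
    [0.0026, 0.0002, 0],
    [0.0026, 0.0002, 0],
    [0.0026, 0.0002, 0],
  ],
  gripper=[0, 0, 0, 0],
)

```text
clock: 11.63
eef_pos: [497.2, -263.3, 259.9]
eef_rot: [-2.706, -0.001, 0.107]
wrist_force: [-0.0, -2.3, -1.7]
finger_gap: 14.2
finger_force: 40.0
```

```bash
python3 m.py
```

```text
[-0.0212 -2.3499 -1.6903] [-1.1704  0.0563  0.2268] [ 497.2321 -263.2831  259.8674]
strip centre from tiles -90.49589933480217
```

>>> carry_out(
  slide=[
    [0.0005, -0.0045, -0.002],
    [0.001, -0.009, -0.004],
    [0.001, -0.009, -0.004],
    [0.001, -0.009, -0.004],
  ],
  dr=[
    [0.0007, 0.0001, 0],
    [0.0014, 0.0001, 0],
    [0.0014, 0.0001, 0],
    [0.0014, 0.0001, 0],
  ],
  gripper=[0, 0, 0, 0],
)

```text
clock: 12.02
eef_pos: [497.5, -265.5, 258.8]
eef_rot: [-2.697, -0.001, 0.107]
wrist_force: [0.3, -2.2, -0.7]
finger_gap: 14.1
finger_force: 40.0
```

```bash
python3 m.py
```

```text
[ 0.3419 -2.2484 -0.6514] [-1.1501  0.0928  0.2613] [ 497.4608 -265.5409  258.7518]
strip centre from tiles -90.49546234101327
```

>>> carry_out(
  slide=[
    [0.0005, -0.0045, -0.002],
    [0.001, -0.009, -0.0037],
    [0.001, -0.009, -0.0037],
    [0.001, -0.009, -0.0037],
  ],
  dr=[
    [0.0007, 0.0001, 0],
    [0.0014, 0.0001, 0],
    [0.0014, 0.0001, 0],
    [0.0014, 0.0001, 0],
  ],
  gripper=[0, 0, 0, 0],
)

```text
clock: 12.4
eef_pos: [497.7, -267.8, 257.7]
eef_rot: [-2.688, -0.001, 0.107]
wrist_force: [0.3, -2.9, -3.5]
finger_gap: 13.8
finger_force: 40.0
```

```bash
python3 m.py
```

```text
[ 0.298  -2.8891 -3.4681] [-1.3377  0.0762  0.2739] [ 497.7034 -267.8435  257.7227]
strip centre from tiles -90.24522941511111
```

>>> carry_out(
  slide=[
    [0.0005, -0.0045, -0.002],
    [0.001, -0.009, -0.0037],
    [0.001, -0.009, -0.0037],
    [0.001, -0.009, -0.0037],
  ],
  dr=[
    [0.0007, 0.0001, 0],
    [0.0014, 0.0001, 0],
    [0.0014, 0.0001, 0],
    [0.0014, 0.0001, 0],
  ],
  gripper=[0, 0, 0, 0],
)

```text
clock: 12.78
eef_pos: [498.0, -269.6, 257.0]
eef_rot: [-2.678, -0.001, 0.108]
wrist_force: [-3.1, 3.8, 0.0]
finger_gap: 13.5
finger_force: 40.0
```

```bash
python3 m.py
```

```text
[-3.1497  3.8335  0.0076] [0.3749 0.362  0.324 ] [ 497.9551 -269.5823  257.0117]
strip centre from tiles -91.31093718000643
```

The tiles are now felt, with the side force going from -2.9 to +3.8 N. I ease back a touch and lower the last fraction of a millimetre onto the worktop.

>>> carry_out(
  slide=[
    [0, 0.003, 0.001],
    [0, 0.003, -0.001],
    [0, 0.003, -0.002],
    [0, 0.003, -0.002],
  ],
  dr=[
    [-0.0004, 0, 0],
    [-0.0004, 0, 0],
    [-0.0004, 0, 0],
    [-0.0004, 0, 0],
  ],
  gripper=[0, 0, 0, 0],
)

```text
clock: 13.17
eef_pos: [498.0, -269.1, 257.1]
eef_rot: [-2.682, -0.002, 0.108]
wrist_force: [-3.8, 3.3, 7.1]
finger_gap: 13.8
finger_force: 40.0
```

```bash
python3 m.py
```

```text
[-3.8297  3.3336  7.1192] [0.7566 0.8667 0.5119] [ 497.9726 -269.0889  257.0683]
strip centre from tiles -90.68918730596205
```

>>> carry_out(
  slide=[
    [0, 0, 0.0025],
    [0, 0, 0.0025],
    [0, 0, 0.0025],
    [0, 0, 0.0025],
    [0, 0, 0.0025],
  ],
  dr=[
    [0, 0, 0],
    [0, 0, 0],
    [0, 0, 0],
    [0, 0, 0],
    [0, 0, 0],
  ],
  gripper=[0, 0, 0, 0, 0],
  newtons=4,
)

```text
clock: 13.63
eef_pos: [498.0, -269.0, 257.1]
eef_rot: [-2.681, -0.001, 0.108]
wrist_force: [-2.5, 4.9, 2.1]
finger_gap: 13.9
finger_force: 4.0
```

>>> carry_out(
  slide=[
    [0, 0, 0],
    [0, 0, 0],
    [0, 0, 0],
    [0, 0, 0],
    [0, 0, 0],
    [0, 0, 0],
    [0, 0, 0],
  ],
  dr=[
    [0, 0, 0],
    [0, 0, 0],
    [0, 0, 0],
    [0, 0, 0],
    [0, 0, 0],
    [0, 0, 0],
    [0, 0, 0],
  ],
  gripper=[18, 21, 25, 30, 40, 45, 45],
)

```text
clock: 14.22
eef_pos: [498.0, -269.3, 257.0]
eef_rot: [-2.682, -0.001, 0.107]
wrist_force: [-0.7, -0.7, 0.0]
finger_gap: 41.8
finger_force: 0.0
```

```bash
python3 m.py;python3 - <<'E'
from geo import *
si=camera('side');tp=camera('top')
z=np.hstack([cv2.resize(tp[200:350,400:500],(400,600)),cv2.resize(si[80:220,300:440],(400,400),interpolation=2).repeat(2,0)[:600]])
cv2.imwrite("pics/p7.png",z[:,:,::-1])
E
```

```text
[-0.6639 -0.7014  0.0455] [-0.1914 -0.0419 -0.0246] [ 497.9608 -269.323   257.0348]
strip centre from tiles -88.4687855931684
```

View pics/p7.png

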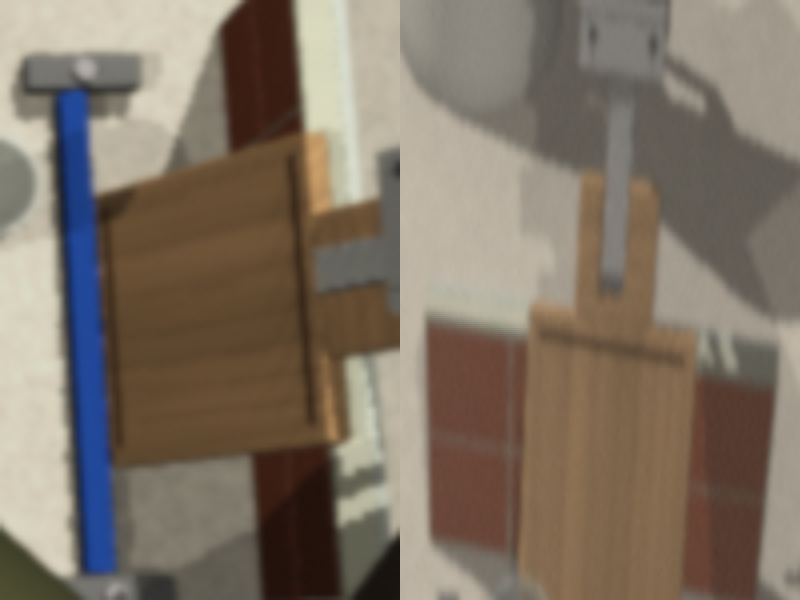

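The board leans on the tiles and its foot stays flat on the strip, with its edge from (97,200) to (115,465). The strip is still pushed back about 3 mm, and the fingers are clear of the handle. I draw the gripper off along the board.

>>> carry_out(
  slide=[
    [0.002, -0.018, 0.036],
    [0.005, -0.047, 0.096],
    [0.009, -0.088, 0.179],
    [0.013, -0.13, 0.26],
    [0.018, -0.175, 0.355],
    [0.023, -0.22, 0.45],
    [0.028, -0.265, 0.538],
    [0.028, -0.265, 0.538],
    [0.028, -0.265, 0.538],
    [0.028, -0.265, 0.538],
  ],
  dr=[
    [0, 0, 0],
    [0, 0, 0],
    [0, 0, 0],
    [0, 0, 0],
    [0, 0, 0],
    [0, 0, 0],
    [0, 0, 0],
    [0, 0, 0],
    [0, 0, 0],
    [0, 0, 0],
  ],
  gripper=[50, 50, 50, 50, 50, 50, 50, 50, 50, 50],
)

```text
clock: 15.2
eef_pos: [504.8, -335.4, 390.9]
eef_rot: [-2.681, -0.001, 0.107]
wrist_force: [-0.4, 0.0, -0.5]
finger_gap: 46.7
finger_force: 0.0
```

```bash
python3 m.py;python3 - <<'E'
from geo import *
si=camera('side');tp=camera('top')
z=np.hstack([cv2.resize(tp[120:360,200:510],(400,310)),cv2.resize(si[60:320,220:480],(400,400),interpolation=2)[:310]])
z=np.vstack([z,np.hstack([cv2.resize(tp[210:330,405:485],(193,290)),np.zeros((290,20,3),np.uint8),cv2.resize(si[130:220,300:440],(451,290)),np.zeros((290,136,3),np.uint8)])])
cv2.imwrite("pics/p8.png",z[:,:,::-1])
E
```

```text
[-0.376   0.0439 -0.5202] [-0.1422  0.0007  0.0126] [ 504.8485 -335.3533  390.8709]
strip centre from tiles -88.53977308184389
```

View pics/p8.png

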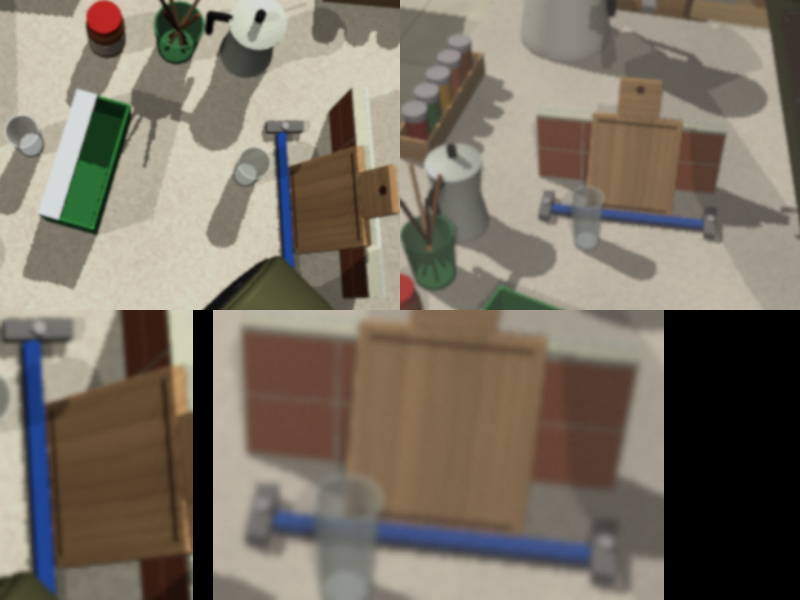

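The board stands handle up on the tiles, with its foot flush with the strip, which sits at 88.5 mm against 85.7 at rest. The glasses, jar, sticks and moka look unmoved, and the gripper is well clear.

```bash
python3 -c "
from cell import *
print(sign_off())"
```

```text
the job is handed in; nothing more can be done
None
```

The board is out of the caddy and leaning handle-up on the splashback, its foot along the blue strip and holding it back about 3 mm; nothing nearby looked moved, it touched down on the worktop with up to about 25 N for a moment, and the job was handed in at about 15 s.

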